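Puff of air for a dusty rover

ROBOT

A 6-joint arm with a two-finger parallel gripper is mounted at the origin on the work surface. World frame = base frame: x ahead of the robot, y to its left, z up, the work surface at z = 0. Lengths are in mm, angles in rad, forces in N, time in s.
With the tool pointing down it reaches from about 350 to 975 mm from the base axis. Payload 17.4 kg.
Tool frame: the origin (TCP) lies at the very end of the fingers, on their centre line; the grasp point (between the pads) lies 19 mm behind it; z points along the fingers, y is the line along which they close (so a half turn about z gives the same grasp; the last joint's range is limited). The gripper opens to 85 mm and grips with 20 to 120 N. Pads are 22 mm wide; open, the fingers measure 114 mm over their backs; the gripper's body (76 mm by 85 mm) begins 54 mm behind the grasp point. The pads swing forward as they close: fully open they stand 13 mm farther back than shut.
Start: joints at [-1.286, 0.116, 1.442, -0, 1.584, -0.038], TCP at [214.116, -640.146, 205.703] pointing down, gripper open.
Joint ranges: [-2.83, 2.83], [-0.83, 2.19], [0.07, 2.5], [-1.14, 4.28], [0.01, 3], [-2.97, 2.97]. Speed limits (rad/s): [1.89, 1.89, 2.22, 3.14, 3.14, 3.14].

INTERFACE

Orientations are given as a unit quaternion [w, x, y, z].
In Python, from bench import ctrl gives the robot as it stands.
- The arm moves only by the shell command python3 -m crank 'ROWS' [OPENING] [FORCE]. ROWS is JSON, one flat list of numbers, 6 for each row, row after row: the shift along the tool's x, y, z each as a share of 0.25 m, from -1 to 1, then the turn, a rotation vector about the tool's x, y, z each as a share of 1.5 rad, from -1 to 1. In form: [tx, ty, tz, rx, ry, rz, tx, ty, tz, rx, ry, rz, ...]. A call has 1 to 8 rows; each row shifts and turns the commanded pose from where the row before left it, along the tool's axes as they then stand; what a row does not reach is not made up. A row lasts 1/12 s, in which the tool goes at most 41.7 mm and 7.16 degrees, less where a joint would pass 70% of its speed; a pose out of reach is approached as far as the arm can. A call with a number of a shift or a turn outside -1 to 1 is refused whole. A call with a gripper value outside its range is refused whole. OPENING is the closure, from 0 (fully open) to 1 (shut), set as the call begins (- or left out, the last holds). The fingers move at their own pace and stop on an object; FORCE is the grip in N (left out, the last holds). Time passes only in rows, so rows that do not move let the fingers close. It gives the time, the measured TCP pose, the force, the opening and the grip force at its end, in the units of the state.
- ctrl.get_obs(): the state, without advancing time (a new reading comes with each control period).
- ctrl.grab_frame(name): name is "scene" or "top" or "wrist"; returns a dict with "image" (400x640x3 uint8, red, green, blue), "intrinsics" (3x3 intrinsics, pixels), "view" (4x4, takes a point from world to camera coordinates). Camera axes: x right, y down, z forward; pixel columns grow to the right and rows downward; lengths in mm; the calibration is good to about 2 mm. A picture is of the moment at which its call begins. There is no depth.
- ctrl.sign_off(): hands the job in; it is judged then, once.
The state is a dict: "time_s": time; "q": joint angles; "dq": joint speeds; "effort": joint torques, N m; "tcp_pos": TCP position; "ee_rot": TCP orientation; "wrist_force": force on the tool from outside, world axes, zero at the start; "wrist_torque": the same for the moment, N m; "finger_gap": finger opening in mm; "grip_force": force on a finger pad.
Only numpy, scipy, OpenCV 4.12 (cv2) and the standard library are available. Lean on these libraries where they do the work, as an engineer would, in place of code of your own. Each camera call takes 0.05 s, during which the arm holds its last target. There are 200 camera calls.

TASK

Blow the dust off the little blue rover: press the yellow cap of the silver-and-white air-duster canister straight down as far as it goes, keep it down for a moment, then let go so that it springs back up. Do not press the red cap of the dark varnish canister, and leave the rover standing where it is.

Things in the scene. Friction and masses are not known exactly. Their poses are not given: they have to be found in the camera images.
- duster_top (a point): Centre of the flat top of the yellow round cap on the silver-and-white air-duster canister; the point moves down with the cap. The cap is 40 mm across and 27 mm tall, its top 205 mm above the table when up. The canister, 65 mm across, is fixed upright in a black holder on a 100 mm square steel plate bolted to the table. Its x axis, level, points out along the small nozzle in the side of the cap (reaching 29 mm from the axis), its z axis up.
- duster_cap (a joint): How far the yellow cap is pressed down, in m: 0 up, 0.008 fully down (a hard stop). Its spring needs about 3 N to begin to move and 8 N at the bottom, and lifts the cap back up when let go.
- varnish_cap (a joint): How far the red cap of the dark blue varnish canister is pressed down, in m: 0 up, 0.008 fully down. That canister has the same shape, height, holder and spring as the air duster and stands at least 200 mm from it, on its left or its right as seen from the robot; not to be used.
- rover: Small loose blue robot rover with four black wheels, about 120 mm long (x), 88 mm wide (y), 64 mm tall, standing about 160 mm from the axis of the air duster, in front of its nozzle. Origin at the middle of its underside, on the table; z up.

How it is judged (in metres and radians):
On the way, in this order (a step that is already met when the one before it is completed fails the run):
1. the yellow cap is pressed down (at least 5 mm of its 8 mm) and kept there for 0.2 s (value of joint duster_cap above 0.005 m), for 0.2 s.
2. the yellow cap is let go and has sprung back up (to within 2 mm) (value of joint duster_cap below 0.002 m), for 0.2 s.
At the end, for the whole second after the job is handed in: The yellow cap is up again and the red cap is up (each within 2 mm), and the rover stands still and upright (within 10 degrees) within 20 mm of where it was (value of joint each of duster_cap, varnish_cap below 0.002 m and distance of rover from where it was at the start of the episode below 0.02 m and angle between rover's own z axis and vertical below 0.17 rad and linear speed of rover below 0.02 m/s); the robot touches nothing.
It fails at once if the red cap is pressed (more than 3 mm) (value of joint varnish_cap above 0.003 m).
It fails at once if the rover is pushed more than 20 mm away from its place (distance of rover from where it was at the start of the episode above 0.02 m).
It also fails if it takes over 27 s, if anything falls off the work surface, if the arm or the gripper's body presses on something with over 40 N, if the wrist force passes 120 N, or if a joint passes its speed limit or range.

## Working session

There is one attempt and no reset: what is moved stays moved. The work goes in short steps, Python scripts to look and compute and a shell command to move; the robot and the scene stay as the last step left them, time stands still between calls to the robot, and variables do not carry over. Pictures are saved under pics/ and viewed, at most 10 in all, crops included, and the job is handed in when it is done.

```bash
mkdir -p pics; cat > h.py <<'E'
import numpy as np, cv2
from bench import ctrl
def grab(n,f):
    d=ctrl.grab_frame(n); cv2.imwrite('pics/'+f,cv2.cvtColor(d['image'],cv2.COLOR_RGB2BGR)); return d
def ray(d,u,v,z):
    V=np.array(d['view']);R=V[:3,:3];c=-R.T@V[:3,3]
    r=R.T@np.linalg.inv(np.array(d['intrinsics']))@[u,v,1]
    return c+r*(z-c[2])/r[2]
def blobs(d,lo,hi,m=40):
    h=cv2.cvtColor(d['image'],cv2.COLOR_RGB2HSV)
    n,l,s,c=cv2.connectedComponentsWithStats(cv2.inRange(h,lo,hi))
    return [(s[i].tolist(),c[i].round(1).tolist()) for i in range(1,n) if s[i][4]>m]
E
python3 - <<'E'
from h import *
a=[]
for n in('scene','top'):
    d=grab(n,n+'0.png'); a.append(d['image'])
    for k,lo,hi in(('y',(22,120,100),(35,255,255)),('r',(0,150,80),(8,255,255)),('b',(100,120,60),(125,255,255))):
        for s,c in blobs(d,lo,hi): print(n,k,s,c,ray(d,*c,{'y':205,'r':205,'b':50}[k]).round(0))
im=np.vstack(a); cv2.imwrite('pics/both.png',cv2.cvtColor(cv2.resize(im,(480,600)),cv2.COLOR_RGB2BGR))
o=ctrl.get_obs();print(o['time_s'],o['tcp_pos'],o['ee_rot'],o['finger_gap'])
E
```

```text
scene y [358, 192, 162, 75, 1662] [434.9, 231.3] [821.  78. 205.]
scene y [173, 201, 24, 13, 248] [184.4, 207.0] [ 562. -246.  205.]
scene y [261, 264, 91, 43, 1078] [306.1, 284.9] [ 821. -155.  205.]
scene y [74, 313, 153, 74, 2346] [149.0, 350.2] [ 821. -354.  205.]
scene r [0, 90, 54, 31, 1236] [24.3, 104.6] [-132. -491.  205.]
scene r [373, 123, 16, 15, 164] [380.2, 129.2] [459. 254. 205.]
scene b [227, 314, 68, 42, 762] [268.7, 331.9] [ 751. -186.   50.]
top y [417, 202, 19, 19, 251] [425.6, 211.4] [ 560. -246.  205.]
top r [525, 190, 12, 11, 100] [530.3, 195.0] [ 577. -481.  205.]
top r [179, 277, 20, 24, 334] [188.8, 289.5] [439. 267. 205.]
top b [361, 148, 37, 41, 308] [374.4, 165.0] [ 723. -178.   50.]
top b [513, 170, 14, 12, 134] [519.7, 175.4] [ 662. -561.   50.]
0.1 [ 214.0460717  -639.95114333  205.01260621] [-5.44929761e-04  9.87005299e-01  1.60686768e-01 -6.67720854e-05] 85.37920670161392
```

View pics/both.png

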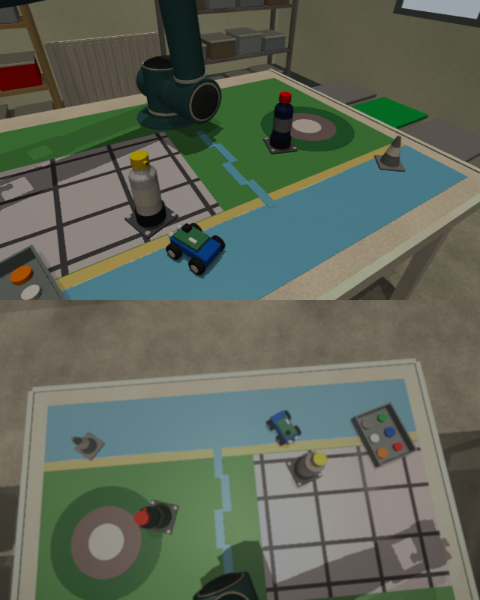

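The pictures show the yellow-capped duster at top pixel (425,211), about (560,-246). The rover is near (715,-180) and the red-capped varnish is well off to the left, near (439,267). I'll shut the fingers, rise and go above the duster.

```bash
python3 -m crank '[0,0,-0.15,0,0,0, 0,0,-0.15,0,0,0, 0.14,-0.081,0,0,0,0, 0.14,-0.081,0,0,0,0, 0.14,-0.081,0,0,0,0, 0.14,-0.081,0,0,0,0, 0.14,-0.081,0,0,0,0, 0.14,-0.081,0,0,0,0]' 1 40
python3 -m crank '[0.14,-0.081,0,0,0,0, 0.14,-0.081,0,0,0,0, 0.14,-0.081,0,0,0,0, 0.14,-0.081,0,0,0,0, 0.14,-0.081,0,0,0,0, 0.13,-0.081,0,0,0,0, 0,0,0,0,0,0, 0,0,0,0,0,0]'
python3 - <<'E'
from h import *
o=ctrl.get_obs();print(o['time_s'],o['tcp_pos'],o['ee_rot'],o['finger_gap'],o['wrist_force'])
a=[]
for n in('scene','top','wrist'):
    d=grab(n,n+'1.png'); a.append(d['image'])
    for s,c in blobs(d,(22,120,100),(35,255,255)): print(n,s,c,ray(d,*c,205).round(0))
    V=np.array(d['view']);p=np.array(d['intrinsics'])@(V[:3,:3]@o['tcp_pos']+V[:3,3]);print('tcp px',p[:2]/p[2])
cv2.imwrite('pics/two.png',cv2.cvtColor(np.hstack([a[0][100:400,:400],a[2][::1,:][:300,120:520]]),cv2.COLOR_RGB2BGR))
E
```

```text
time_s: 0.77
tcp_pos: [375.5, -456.6, 280.5]
ee_rot: [-0.0, 0.987, 0.161, -0.0]
wrist_force: [-0.6, -1.3, 0.4]
finger_gap: 0.3
grip_force: 0.0
time_s: 1.43
tcp_pos: [533.9, -275.7, 280.2]
ee_rot: [-0.0, 0.987, 0.162, -0.0]
wrist_force: [-0.3, -0.3, -0.2]
finger_gap: 0.1
grip_force: 0.0
1.4333 [ 533.88675728 -275.66595523  280.17390969] [-2.82309437e-04  9.86761482e-01  1.62177647e-01 -3.31163389e-04] 0.14995740583418696 [-0.33628532 -0.32089199 -0.18318727]
scene [358, 192, 162, 75, 1659] [434.9, 231.4] [821.  78. 205.]
scene [173, 201, 24, 25, 369] [183.9, 211.2] [ 574. -250.  205.]
scene [261, 264, 91, 43, 1080] [306.0, 284.9] [ 821. -155.  205.]
scene [74, 329, 139, 58, 1963] [137.2, 355.4] [ 822. -366.  205.]
tcp px [153.42074506 164.85243451]
top [418, 203, 17, 18, 226] [425.9, 211.5] [ 560. -247.  205.]
tcp px [453.65340986 215.79799532]
wrist [275, 122, 47, 56, 1872] [298.3, 152.3] [ 563. -248.  205.]
tcp px [317.4791004  230.69370449]
```

View pics/two.png

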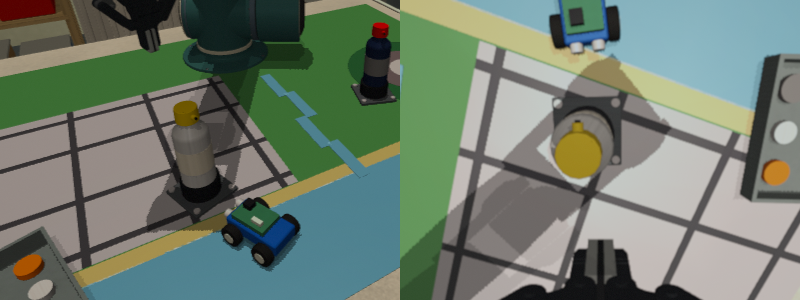

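View pics/wrist1.png

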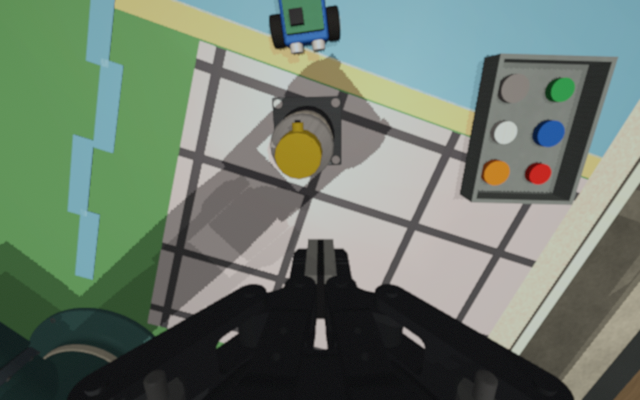

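The wrist view shows the yellow cap top as a disc centred near (298,155), with the nozzle pointing at the rover. That puts the centre at about (560.5,-248.5). I'll move over it and lower to just above the cap.

```bash
python3 -m crank '[0.136,-0.069,0,0,0,0, 0,0,0.12,0,0,0, 0,0,0.12,0,0,0, 0,0,0.02,0,0,0, 0,0,0,0,0,0, 0,0,0,0,0,0]'
python3 - <<'E'
from h import *
a=[]
for n in('scene','wrist'):
    d=grab(n,n+'2.png'); a.append(d['image'])
cv2.imwrite('pics/v2.png',cv2.cvtColor(np.hstack([cv2.resize(a[0][130:330,90:290],(400,400)),cv2.resize(a[1][100:300,220:420],(400,400))]),cv2.COLOR_RGB2BGR))
E
```

```text
time_s: 2.08
tcp_pos: [559.5, -251.0, 217.1]
ee_rot: [0.0, 0.987, 0.16, 0.0]
wrist_force: [-0.4, -0.0, 0.7]
finger_gap: 0.2
grip_force: 0.0
```

View pics/v2.png

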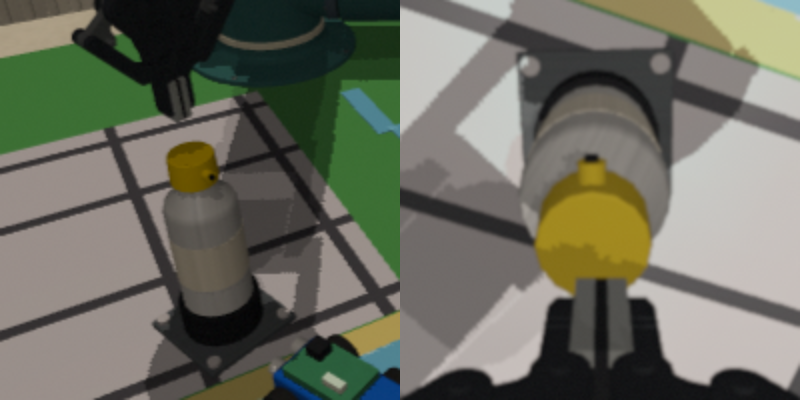

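The scene crop shows the fingertips about 12 mm above the cap. The wrist crop puts the cap disc at crop (594,235), with the tips near its lower edge, so I'll check the position in numbers.

```bash
python3 - <<'E'
from h import *
o=ctrl.get_obs();print(o['tcp_pos'])
for n in('scene','wrist','top'):
    d=ctrl.grab_frame(n);V=np.array(d['view']);K=np.array(d['intrinsics'])
    for q in(o['tcp_pos'],[560.5,-248.5,205]):
        p=K@(V[:3,:3]@q+V[:3,3]);print(n,(p[:2]/p[2]).round(1))
    if n=='wrist':
        print(ray(d,317,217.5,205).round(1),blobs(d,(22,120,100),(35,255,255)))
        print('cam',-V[:3,:3].T@V[:3,3])
E
```

```text
[ 559.97615101 -250.93535914  218.00853588]
scene [180.1 200.7]
scene [183.  206.9]
wrist [319.8 233.5]
wrist [316.6 223.4]
[ 564.7 -247.4  205. ] [([287, 180, 59, 68, 2762], [316.4, 214.1])]
cam [ 634.96922517 -225.86520256  385.72161801]
top [429.5 210. ]
top [426.6 211.1]
```

```bash
python3 -m crank '[0.009,-0.008,0.03,0,0,0, 0,0,0.012,0,0,0, 0,0,0.012,0,0,0, 0,0,0.012,0,0,0, 0,0,0.008,0,0,0, 0,0,0,0,0,0, 0,0,0,0,0,0]'
```

```text
time_s: 2.92
tcp_pos: [561.2, -247.5, 197.1]
ee_rot: [-0.0, 0.987, 0.161, -0.0]
wrist_force: [-0.7, 0.3, 1.0]
finger_gap: -0.0
grip_force: 0.0
```

Only 1 N at z=197, which suggests no contact, so I'll look.

```bash
python3 - <<'E'
from h import *
a=[]
for n in('scene','wrist','top'):
    d=grab(n,n+'3.png'); a.append(d['image']);print(n,blobs(d,(22,120,100),(35,255,255),150)[:2])
print(ctrl.get_obs()['tcp_pos'],ctrl.get_obs()['wrist_force'])
cv2.imwrite('pics/v3.png',cv2.cvtColor(np.hstack([cv2.resize(a[0][150:250,130:230],(400,400)),cv2.resize(a[1][100:300,220:420],(400,400))]),cv2.COLOR_RGB2BGR))
E
```

```text
scene [([358, 192, 162, 75, 1661], [434.9, 231.4]), ([175, 204, 22, 22, 265], [184.8, 215.5])]
wrist [([289, 192, 64, 61, 2606], [320.8, 222.9])]
top []
[ 561.30227611 -247.53558178  197.44504888] [-0.38699618  0.29649488 -0.45132191]
```

View pics/v3.png

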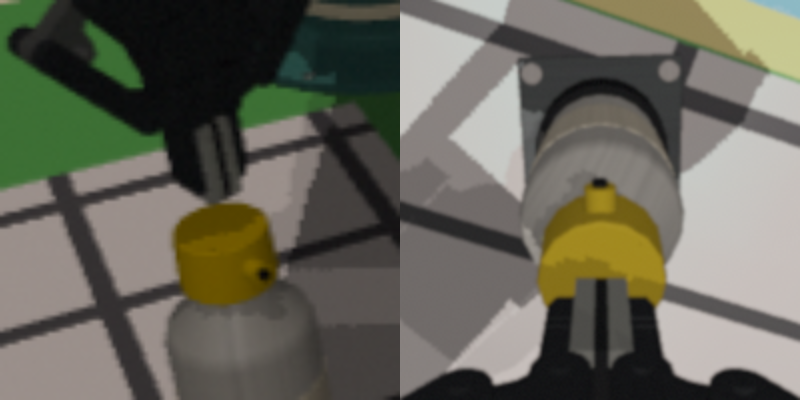

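The fingers look about 10 mm shy of the cap, since the visible tip sits above the projected TCP. I'll triangulate the tip from the scene and wrist views.

```bash
python3 - <<'E'
from h import *
P=[];pts=[(185.5,200.5),(320.5,239.5)]
for n in('scene','wrist'):
    d=ctrl.grab_frame(n);P.append(np.array(d['intrinsics'])@np.array(d['view'])[:3])
X=cv2.triangulatePoints(P[0],P[1],np.array(pts[0]),np.array(pts[1]));X=X[:3]/X[3];print(X.T)
for p,q in zip(P,pts):
    r=p@np.append(X,1);print(r[:2]/r[2],q)
    r=p@np.append(ctrl.get_obs()['tcp_pos'],1);print('tcp',r[:2]/r[2])
    # cap top centre
    r=p@[561.5,-248.5,205,1];print('cap',r[:2]/r[2])
E
```

```text
[[ 569.60609965 -244.3774611   222.11257707]]
[185.11486199 200.42943275] (185.5, 200.5)
tcp [184.42586936 210.63572655]
cap [183.11007725 207.18816357]
[318.83494944 238.00116808] (320.5, 239.5)
tcp [319.59137173 233.27215687]
cap [321.19454958 238.86839676]
```

The tip is over the cap and still above it, so the shut fingers end short of the nominal TCP. I'll carry on down in small steps, watching the force.

```bash
python3 -m crank '[0,0,0.012,0,0,0, 0,0,0.012,0,0,0, 0,0,0,0,0,0]'; python3 -m crank '[0,0,0.012,0,0,0, 0,0,0,0,0,0]';python3 -m crank '[0,0,0.012,0,0,0, 0,0,0,0,0,0]'
```

```text
time_s: 3.42
tcp_pos: [561.0, -247.4, 190.3]
ee_rot: [-0.0, 0.987, 0.161, -0.0]
wrist_force: [-0.3, 0.5, 0.4]
finger_gap: -0.1
grip_force: 0.0
time_s: 3.58
tcp_pos: [561.1, -247.4, 187.5]
ee_rot: [-0.0, 0.987, 0.161, -0.0]
wrist_force: [-0.5, 0.2, -1.0]
finger_gap: 0.5
grip_force: 0.0
time_s: 3.75
tcp_pos: [561.1, -247.4, 184.6]
ee_rot: [-0.0, 0.987, 0.161, -0.0]
wrist_force: [-0.7, 0.1, 0.2]
finger_gap: 0.3
grip_force: 0.0
```

```bash
python3 - <<'E'
from h import *
a=[]
for n in('scene','wrist'):
    d=grab(n,n+'4.png'); a.append(d['image']);print(n,blobs(d,(22,120,100),(35,255,255),150)[:2])
o=ctrl.get_obs();print(o['tcp_pos'],o['wrist_force'],o['effort'])
cv2.imwrite('pics/v4.png',cv2.cvtColor(np.hstack([cv2.resize(a[0][150:250,130:230],(400,400),interpolation=2),cv2.resize(a[1][160:290,255:385],(400,400))]),cv2.COLOR_RGB2BGR))
E
```

```text
scene [([358, 192, 162, 75, 1661], [434.9, 231.4]), ([176, 205, 21, 21, 249], [184.9, 216.1])]
wrist [([287, 198, 69, 66, 2476], [321.3, 227.5])]
[ 561.20301902 -247.47826837  185.07346756] [-0.63344842  0.06572833  0.09046745] [ 4.42848727e-05 -6.16676974e+01 -6.25754571e+01  6.94426080e-05
 -3.10348242e-02 -1.28234183e-04]
```

View pics/v4.png

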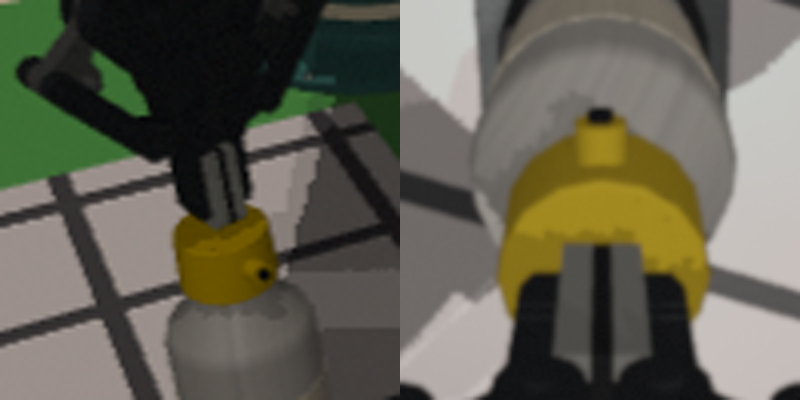

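The tips are now centred over the cap top (scene crop (225,225)) and nearly touching. I'll keep going down.

```bash
for i in 1; do python3 -m crank '[0,0,0.012,0,0,0, 0,0,0,0,0,0]' | grep -E "tcp|force"; python3 -m crank '[0,0,0.012,0,0,0, 0,0,0,0,0,0]' | grep -E "tcp|wrist"; done
```

```text
tcp_pos: [561.2, -247.4, 181.7]
wrist_force: [-0.5, -0.7, -0.3]
grip_force: 0.0
tcp_pos: [561.3, -247.5, 178.9]
wrist_force: [0.9, 0.5, 3.1]
```

Contact at z of about 179 (3.1 N). Next I'll press in small steps towards the stop.

```bash
python3 -m crank '[0,0,0.012,0,0,0, 0,0,0,0,0,0]' | grep -E "tcp|wrist"; python3 -m crank '[0,0,0.012,0,0,0, 0,0,0,0,0,0]' | grep -E "tcp|wrist"
```

```text
tcp_pos: [561.3, -247.5, 176.1]
wrist_force: [1.1, -0.4, 4.8]
tcp_pos: [561.4, -247.6, 173.3]
wrist_force: [-0.1, -0.1, 6.9]
```

```bash
python3 -m crank '[0,0,0.006,0,0,0, 0,0,0,0,0,0]' | grep -E "tcp|wrist"; python3 -m crank '[0,0,0.004,0,0,0, 0,0,0,0,0,0]' | grep -E "tcp|wrist"
```

```text
tcp_pos: [561.4, -247.6, 172.2]
wrist_force: [-0.3, -0.4, 6.7]
tcp_pos: [561.4, -247.6, 171.5]
wrist_force: [-1.4, 0.8, 8.1]
```

Force is at the 8 N bottom value, so I'll press a touch more to confirm the stop and hold for about 0.5 s.

```bash
python3 -m crank '[0,0,0.004,0,0,0, 0,0,0,0,0,0]' | grep -E "tcp|wrist"; python3 -m crank '[0,0,0,0,0,0, 0,0,0,0,0,0, 0,0,0,0,0,0, 0,0,0,0,0,0, 0,0,0,0,0,0, 0,0,0,0,0,0]' | grep -E "tcp|wrist"
```

```text
tcp_pos: [561.5, -247.6, 171.4]
wrist_force: [-3.2, 2.0, 13.9]
tcp_pos: [561.5, -247.6, 171.3]
wrist_force: [-3.7, 1.9, 14.2]
```

At the hard stop (14 N, cap held down). Now releasing straight up, well clear.

```bash
python3 -m crank '[0,0,-0.04,0,0,0, 0,0,-0.1,0,0,0, 0,0,-0.14,0,0,0, 0,0,-0.14,0,0,0, 0,0,0,0,0,0, 0,0,0,0,0,0, 0,0,0,0,0,0, 0,0,0,0,0,0]'; python3 -m crank '[0,0,0,0,0,0, 0,0,0,0,0,0, 0,0,0,0,0,0, 0,0,0,0,0,0]' >/dev/null
python3 - <<'E'
from h import *
d=grab('scene','scene5.png');print(blobs(d,(22,120,100),(35,255,255),150)[1],blobs(d,(100,120,60),(125,255,255),300))
cv2.imwrite('pics/v5.png',cv2.cvtColor(d['image'][100:400,60:460],cv2.COLOR_RGB2BGR))
E
```

```text
time_s: 6.18
tcp_pos: [560.9, -247.3, 273.0]
ee_rot: [-0.001, 0.987, 0.161, -0.001]
wrist_force: [-0.5, 0.1, -1.1]
finger_gap: 0.5
grip_force: 0.0
([173, 201, 24, 25, 386], [184.2, 211.7]) [([227, 314, 68, 42, 894], [266.5, 332.8])]
```

View pics/v5.png

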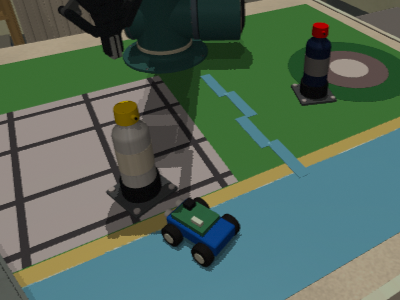

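The cap is back up (box top row 201, as before), the rover's box is unchanged at (227,314), and the gripper is clear.

```bash
python3 -c "from bench import ctrl; print(ctrl.sign_off())"
```

```text
the job is handed in; nothing more can be done
None
```

I pressed the yellow cap to its hard stop (about 14 N), held it for over 0.5 s and let it spring back up; the rover and the red cap were left alone, and the job is handed in, though no verdict came back.

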